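# Clamp a driver board in the telescoping board holder

### The job

Lift the green driver board by its heat sink and set it down gently on the rails of the blue board holder, on its four white feet, between the two jaws and in line with the tube. Then squeeze in the brass button on the side of the holder's sliding tube and push the tube in to its next hole, so that the jaws clamp the board and the button springs out again; stop as soon as it clicks, because forcing the tube against the button bends it. Leave the reel, the tin and the marker where they are.

Things in the scene. Friction and masses are not known exactly. Their poses are not given: they have to be found in the camera images.
- holder: Blue board holder, fixed to the bench, 0.39 m long. Origin on the bench under the tube's axis; x runs level along the tube from the blue end block to its free end, z up. Two aluminium rails for the board: top z=46 mm, |y|=14 to 36, x=-175 to -3. Jaws stand 20 mm over the rails, 62 mm wide, faces at x=-135 (sprung jaw) and x=+1 (tube's jaw, at the start).
- tube (a joint): How far the outer tube is pushed in, in m: 0 now (button in first hole), growing toward the end block (holder -x). Tube 24x24 mm, axis z=30; its jaw is fixed to it. Tail piece plugged on under a black ring more or less far, so the next hole comes after 40 to 64 mm: find it by feel. Greased: pushed slowly it takes 2 to 5 N (more when fast), and 8 to 14 N once the board meets the sprung jaw.
- sprung_jaw (a joint): How far the sprung jaw by the end block is pushed back, in m: 0 free, 0.029 at its stop; 5 N to start, then 0.08 N per mm. With the tube latched it keeps pressing the board; if the tube is not latched it pushes board and tube out again when they are let go.
- button_spot (a point): Middle of the brass button (dome 10 mm across) at the tube's side facing holder -y, z=30 mm. Out, the dome stands 5 mm proud; 3 N press it flush. It does not travel with the tube. Fingers closed across the tube (holder y) here hold it flush; then 5 to 9 N along x slip it under the hole's edge. It pops out by itself in the next hole (1 mm play) and stops the tube dead; over 14 N there bends it.
- board: Loose green circuit board 100x68 mm, 34.5 mm high, 0.16 to 0.3 kg, on four white feet. Origin under its centre at the feet's underside; x along its 100 mm, z up. Circuit board at z=6 to 8.5 mm; in the middle a finned heat sink to lift it by, 48 mm along x, 36 mm across y, z=8.5 to 34.5. Feet at x=+-44, y=+-26 mm, 7 mm across. Either way round will do.
- solder_reel: Reel of solder standing on the bench, 57 mm across, 46 mm high; origin under its centre. To be left alone.
- flux_tin: Small tin with a red lid, 44 mm across, 20 mm high; origin under its centre. To be left alone.
- marker_blue: Blue and black marker pen lying on the bench, 135 mm long; origin under its middle. To be left alone.

How it is judged:
On the way, in this order (a step that is already met when the one before it is completed fails the run):
1. the board stands on the rails between the jaws, let go, with the tube still in its first hole (y of board in the frame of holder between -0.008 and 0.008 m and z of board in the frame of holder between 0.043 and 0.049 m and angle between board's own z axis and vertical below 0.06 rad and x of board in the frame of holder between -0.09 and -0.046 m and contact force between the fingers and board below 0.1 N and angle between the x axis of board and the x axis of holder, either way round below 0.2 rad and value of joint tube below 0.005 m), for 0.2 s.
2. the tube is on its way in, off its first hole (value of joint tube above 0.008 m), for 0.05 s.
At the end, for the whole second after the job is handed in: the tube is latched in its next hole, so that the board, let go, stays clamped between the jaws: sprung jaw pushed back over 2.5 mm; board level on the rails, within 8 mm of their middle line, in line with the tube to 0.06 rad and at rest (value of joint tube above 0.034 m and value of joint sprung_jaw above 0.0025 m and y of board in the frame of holder between -0.008 and 0.008 m and z of board in the frame of holder between 0.043 and 0.049 m and angle between board's own z axis and vertical below 0.06 rad and angle between the x axis of board and the x axis of holder, either way round below 0.06 rad and linear speed of board below 0.01 m/s); the robot touches nothing.
It fails at once if the tube is forced against the button (contact force between button and tube above 14 N).
It fails at once if the board is dropped or thrown (over 0.35 m/s while not held) (linear speed of board above 0.35 m/s and contact force between the fingers and board below 0.05 N).
It fails at once if the reel, the tin or the marker is moved more than 15 mm (distance of any of solder_reel, flux_tin, marker_blue from where it was at the start of the episode above 0.015 m).
It also fails if it takes over 64 s, if anything falls off the work surface, if the arm or the gripper's body presses on something with over 40 N, if the wrist force passes 120 N, or if a joint passes its speed limit or range.

### The arm

A 7-joint arm with a two-finger parallel gripper is mounted at the origin on a cart in front of the work surface, level with it; the furniture and walls round the work are solid. World frame = base frame: x ahead of the robot, y to its left, z up, the work surface at z = 0. Lengths are in m, angles in rad, forces in N, time in s.
With the tool pointing down it reaches from about 0.4 to 0.875 m from the base axis. Payload 6.5 kg.
Tool frame: the origin (TCP) lies at the very end of the fingers, on their centre line; the grasp point (between the pads) lies 19 mm behind it; z points along the fingers, y is the line along which they close (so a half turn about z gives the same grasp; the last joint's range is limited). The gripper opens to 88 mm and grips with 3 to 60 N. Pads are 18 mm wide; open, the fingers measure 123 mm over their backs; the gripper's body (75 mm by 187 mm) begins 45 mm behind the grasp point.
Start: joints at [-0.066, 0.536, -0.004, 1.538, 0.003, 1.067, -0.071], TCP at [0.65, 0, 0.239] pointing down, gripper open.
Joint ranges: [-2.7, 2.7], [-0.37, 2.16], [-1.27, 1.26], [0.24, 2.4], [-1.31, 4.45], [0.19, 1.91], [-2.76, 2.76]. Speed limits (rad/s): [2.39, 2.39, 3.14, 3.14, 3.14, 3.14, 3.14].

### API

Orientations are given as a rotation vector (axis times angle).
In Python, from plant import ctrl gives the robot as it stands.
- The arm moves only by the tool send_rows, never from a script. Its argument "series" is a list of rows, each an object of numbers: "dx", "dy", "dz": the shift along the tool's x, y, z in m; "ax", "ay", "az": the turn, a rotation vector about the tool's x, y, z in rad; "jaw": the closure, from 0 (fully open) to 1 (shut). A call has 1 to 12 rows; each row is the pose to reach, as a shift and turn from the pose commanded when the call began, along the tool's axes at that moment; what a row does not reach only later rows make up. A row lasts 1/12 s, in which the tool goes at most 41.7 mm and 7.16 degrees, less where a joint would pass 70% of its speed; a pose out of reach is approached as far as the arm can. A call with a gripper value outside its range is refused whole. The fingers move at their own pace and stop on an object; "grip_force" is the grip in N (left out, the last holds). Time passes only in rows, so rows that repeat a pose let the fingers close. It gives the time, the measured TCP pose, the force, the opening and the grip force at its end, in the units of the state.
- ctrl.get_state(): the state, without advancing time (a new reading comes with each control period).
- ctrl.capture(name): name is "scene" or "side" or "wrist"; returns a dict with "color" (384x512x3 uint8, red, green, blue), "mtx" (3x3 intrinsics, pixels), "k1" (the pictures are not rectified: a ray, as slopes to the right and down, at radius r is drawn at 1 + k1 r^2 times it, then the intrinsics apply), "extrinsics" (4x4, takes a point from world to camera coordinates). Camera axes: x right, y down, z forward; pixel columns grow to the right and rows downward; lengths in m; the calibration is good to about 2 mm. A picture is of the moment at which its call begins. There is no depth.
- ctrl.job_done(): hands the job in; it is judged then, once.
Trained networks look in a picture, given as the dict that the camera call returned (one of the last four; its "shot" number tells which), for a name from the list of things; names that differ only in an ending like _2 or _b are one class to them, and where a whole thing is asked for, a point or a joint stands for the part that bears it (a point fixed in the world has none). Each returns a list of dicts, best first, with "conf" (0 to 1); they miss things now and then, are a little off and sometimes report something else, mostly with a low value. They report only what shows in the picture. A call takes as long as a camera call.
- ctrl.search_frame(picture, target): "box" ([left, top, right, bottom] in pixels, round what is visible of it).
The state is a dict: "time": time; "joints": joint angles; "joint_velocities": joint speeds; "effort": joint torques, N m; "tool_pos": TCP position; "tool_rot": TCP orientation; "wrist_force": force on the tool from outside, world axes, zero at the start; "wrist_torque": the same for the moment, N m; "width": finger opening in m; "gripper_force": force on a finger pad.
Only numpy, scipy, OpenCV 4.12 (cv2) and the standard library are available. Lean on these libraries where they do the work, as an engineer would, in place of code of your own. Each camera call takes 0.05 s, during which the arm holds its last target. There are 200 camera calls.

## Working session

There is one attempt and no reset: what is moved stays moved. The work goes in short steps, Python scripts to look and compute and a tool call to move; the robot and the scene stay as the last step left them, time stands still between calls to the robot, and variables do not carry over. Pictures are saved under pics/ and viewed, at most 10 in all, crops included, and the job is handed in when it is done.

Besides the shell and the picture viewer there is one more tool, called after "Call:" as name(argument=value, ...), one argument or row to a line, values as JSON. send_rows: Moves the arm, as the interface text tells. Its arguments: {"type":"object","properties":{"series":{"type":"array"},"grip_force":{"type":"number"}},"required":["series"]}

```bash
mkdir -p pics; cat > h.py <<'E'
import numpy as np, cv2
from plant import ctrl
def pix2ray(c,uv):
    K=c["mtx"];k=c["k1"];d=np.array([(uv[0]-K[0][2])/K[0][0],(uv[1]-K[1][2])/K[1][1]])
    s=d.copy()
    for _ in range(30): s=d/(1+k*(s@s))
    E=np.array(c["extrinsics"]);R=E[:3,:3];return -R.T@E[:3,3],R.T@np.r_[s,1]
def onz(c,uv,z):
    o,r=pix2ray(c,uv);return o+r*(z-o[2])/r[2]
def proj(c,P):
    E=np.array(c["extrinsics"]);q=np.atleast_2d(P)@E[:3,:3].T+E[:3,3];s=q[:,:2]/q[:,2:]
    s=s*(1+c["k1"]*(s**2).sum(1,keepdims=True));K=np.array(c["mtx"]);return s*[K[0,0],K[1,1]]+K[:2,2]
E
python3 - <<'E'
from h import *
ims=[]
for n in("scene","side"):
    c=ctrl.capture(n);im=c["color"][:,:,::-1].copy()
    E=np.array(c["extrinsics"]);print(n,(-E[:3,:3].T@E[:3,3]).round(3))
    for t in("holder","tube","board","solder_reel","flux_tin","marker_blue","sprung_jaw"):
        for d in ctrl.search_frame(c,t)[:2]: print(t,round(d["conf"],2),np.round(d["box"]))
    cv2.imwrite(f"pics/{n}1.png",cv2.resize(im,(800,600)))
    np.save(f"{n}.npy",c,allow_pickle=True)
s=ctrl.get_state();print(s["tool_rot"],s["tool_pos"],s["width"])
E
```

```text
scene [-0.024  0.618  0.739]
holder 0.78 [172. 146. 280. 228.]
tube 0.85 [233. 147. 282. 179.]
tube 0.43 [174. 146. 281. 225.]
board 0.77 [231. 208. 274. 238.]
solder_reel 0.74 [311. 152. 330. 172.]
flux_tin 0.5 [309. 177. 322. 191.]
marker_blue 0.69 [176. 242. 200. 288.]
marker_blue 0.66 [308. 174. 320. 192.]
sprung_jaw 0.59 [233. 146. 283. 179.]
sprung_jaw 0.54 [311. 149. 330. 172.]
side [ 0.117 -0.677  0.654]
holder 0.56 [227. 144. 340. 254.]
tube 0.86 [274. 189. 339. 253.]
board 0.81 [186. 191. 231. 226.]
solder_reel 0.86 [286. 272. 317. 310.]
flux_tin 0.87 [241. 263. 268. 287.]
flux_tin 0.67 [241. 157. 263. 168.]
marker_blue 0.47 [167. 162. 200. 173.]
sprung_jaw 0.55 [238. 158. 267. 169.]
[ 2.22137207e+00  2.22145449e+00 -8.65842016e-05] [ 6.49983865e-01 -1.37802248e-05  2.38718777e-01] 0.08821014684030917
```

View pics/scene1.png

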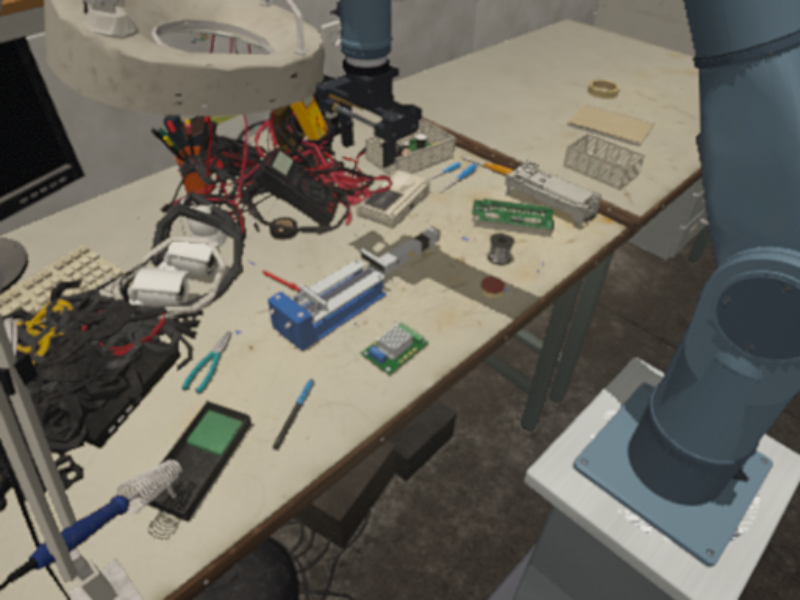

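View pics/side1.png

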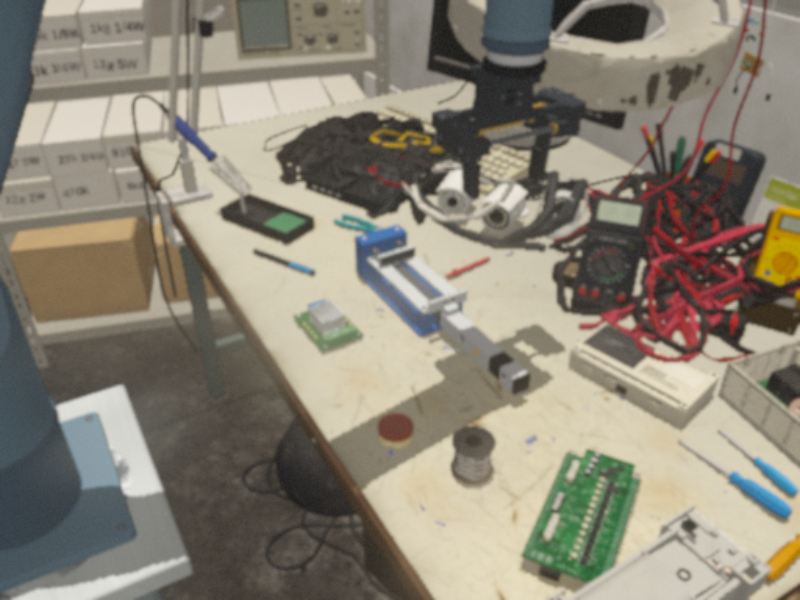

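Scene: the heat-sink board is at (395,347) of the 800 px picture, the holder's blue end block at (300,310) and its tube end at (432,238). Side: board (328,322), block (382,250), tube end (515,380). The reel and tin lie to the -y side.

```bash
python3 - <<'E'
from h import *
S=np.load("scene.npy",allow_pickle=True).item();D=np.load("side.npy",allow_pickle=True).item()
f=.64
print("board",onz(S,np.array([395,338])*f,.034),onz(D,np.array([326,316])*f,.034))
print("tube end",onz(S,np.array([433,234])*f,.042),onz(D,np.array([520,376])*f,.042))
print("block",onz(S,np.array([290,300])*f,.06),onz(D,np.array([382,238])*f,.06))
for n,z,s,d in(("reel",.02,(320,162),(301,291)),("tin",.01,(315,184),(254,275)),("marker",.008,(188,265),(183,167))):
    print(n,onz(S,s,z),onz(D,d,z))
c=ctrl.capture("wrist");E=np.array(c["extrinsics"]);print((-E[:3,:3].T@E[:3,3]).round(3),E[:3,:3].round(2),c["mtx"])
cv2.imwrite("pics/w1.png",c["color"][:,:,::-1]);np.save("w1.npy",c,allow_pickle=True)
for t in("holder","tube","board","sprung_jaw","button_spot"):
  for d in ctrl.search_frame(c,t)[:2]: print(t,round(d["conf"],2),np.round(d["box"]))
E
```

```text
board [0.44270125 0.13364686 0.034     ] [0.43903557 0.11727954 0.034     ]
tube end [ 0.5886968  -0.11897452  0.042     ] [ 0.5959573 -0.1353494  0.042    ]
block [0.61246151 0.21794814 0.06      ] [0.59508204 0.23528169 0.06      ]
reel [ 0.47255173 -0.19280594  0.02      ] [ 0.47747906 -0.19993541  0.02      ]
tin [ 0.42471857 -0.10868569  0.01      ] [ 0.42764648 -0.11287443  0.01      ]
marker [0.45309302 0.33949987 0.008     ] [0.45979198 0.32823697 0.008     ]
[0.65  0.069 0.386] [[ 1.    0.    0.  ]
 [ 0.   -0.97  0.26]
 [ 0.   -0.26 -0.97]] [[298.56856882   0.         252.8311424 ]
 [  0.         298.56856882 191.977533  ]
 [  0.           0.           1.        ]]
holder 0.85 [163.   2. 241. 271.]
board 0.79 [ 51.  13. 116. 107.]
sprung_jaw 0.44 [167.   0. 224.   3.]
button_spot 0.73 [164.   4. 238. 275.]
```

View pics/w1.png

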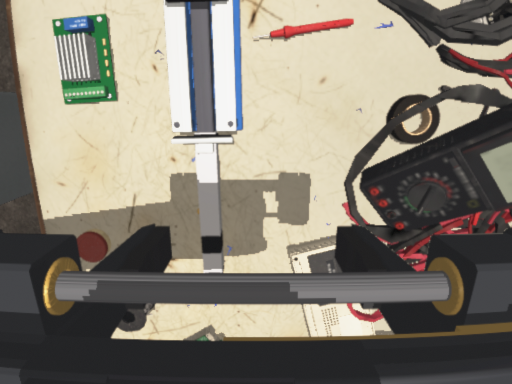

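Wrist picture: board at (85,60), rails' lower corners near (173,131) and (239,129), tube jaw (203,140), tube to black tail (212,270). I'll move the camera over the work.

Call:
send_rows(
  series=[
    {"dx": 0.03, "dy": -0.025, "dz": -0.02},
    {"dx": 0.06, "dy": -0.05, "dz": -0.04},
    {"dx": 0.09, "dy": -0.08, "dz": -0.06},
    {"dx": 0.12, "dy": -0.11, "dz": -0.08},
    {"dx": 0.12, "dy": -0.11, "dz": -0.08},
    {"dx": 0.12, "dy": -0.11, "dz": -0.08},
  ],
)

```text
validation failed for argument at $.se...
```

```bash
python3 - <<'E'
from h import *
c=ctrl.capture("wrist");E=np.array(c["extrinsics"]);print((-E[:3,:3].T@E[:3,3]).round(3))
print(ctrl.get_state()["tool_pos"])
cv2.imwrite("pics/w2.png",cv2.resize(c["color"][:,:,::-1],(800,600),interpolation=cv2.INTER_CUBIC));np.save("w2.npy",c,allow_pickle=True)
E
```

```text
[0.65  0.069 0.386]
[ 6.49984049e-01 -3.86420173e-05  2.38709674e-01]
```

View pics/w2.png

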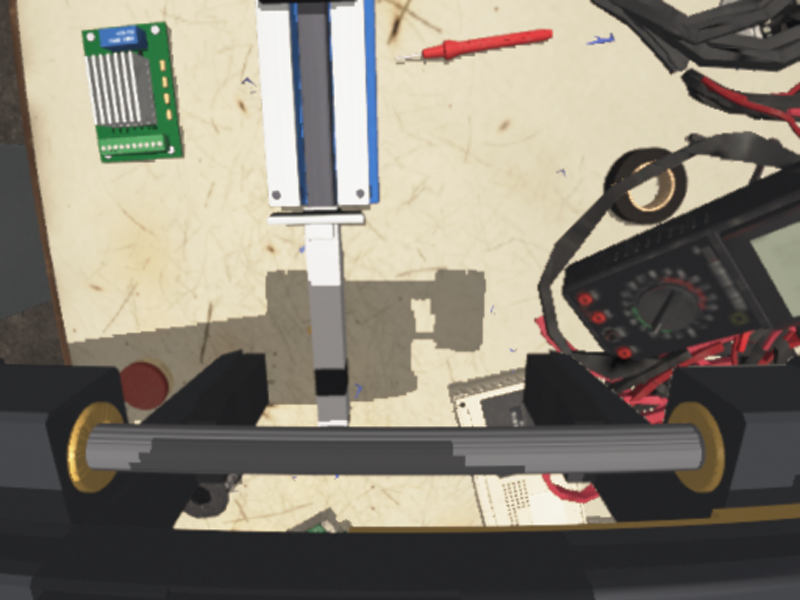

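The move was refused, so the picture is unchanged: board (132,92), rail end (320,205) at 800 px. I'll resend with complete rows.

Call:
send_rows(
  series=[
    {"dx": 0.03, "dy": -0.025, "dz": -0.02, "ax": 0, "ay": 0, "az": 0, "jaw": 0},
    {"dx": 0.06, "dy": -0.05, "dz": -0.04, "ax": 0, "ay": 0, "az": 0, "jaw": 0},
    {"dx": 0.09, "dy": -0.08, "dz": -0.06, "ax": 0, "ay": 0, "az": 0, "jaw": 0},
    {"dx": 0.12, "dy": -0.11, "dz": -0.08, "ax": 0, "ay": 0, "az": 0, "jaw": 0},
    {"dx": 0.12, "dy": -0.11, "dz": -0.08, "ax": 0, "ay": 0, "az": 0, "jaw": 0},
    {"dx": 0.12, "dy": -0.11, "dz": -0.08, "ax": 0, "ay": 0, "az": 0, "jaw": 0},
  ],
)

```text
time: 1.65
tool_pos: [0.5388, 0.1239, 0.321]
tool_rot: [2.215, 2.228, 0.006]
wrist_force: [0.6, 0.8, 0.5]
width: 0.0883
gripper_force: 0.0
```

```bash
python3 - <<'E'
from h import *
c=ctrl.capture("wrist");E=np.array(c["extrinsics"]);print((-E[:3,:3].T@E[:3,3]).round(3))
print(ctrl.get_state()["tool_pos"])
cv2.imwrite("pics/w3.png",cv2.resize(c["color"][:,:,::-1],(800,600),interpolation=cv2.INTER_CUBIC));np.save("w3.npy",c,allow_pickle=True)
E
```

```text
[0.538 0.193 0.469]
[0.53987726 0.12122166 0.31975904]
```

View pics/w3.png

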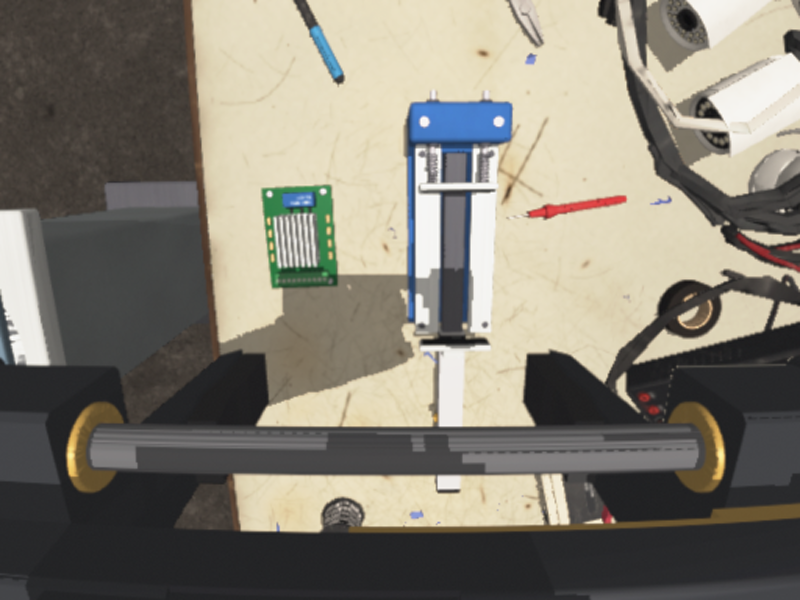

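Picture: board PCB corners (262,188),(331,184),(338,284),(271,288); rail front corners (415,333),(492,333); sprung jaw front edge y≈190; tube jaw y≈341; brass button dot near (434,414); tube end (448,490).

```bash
python3 - <<'E'
from h import *
c=np.load("w3.npy",allow_pickle=True).item();w1=np.load("w1.npy",allow_pickle=True).item()
f=.64
P=lambda u,v,z,c=c:onz(c,np.array([u,v])*f,z).round(4)
cs=[P(262,188,.0085),P(331,184,.0085),P(338,284,.0085),P(271,288,.0085)]
hsv=cv2.cvtColor(c["color"],cv2.COLOR_RGB2HSV);m=cv2.inRange(hsv,(45,100,40),(85,255,255));m[:,:160]=0;m[:,225:]=0;m[200:]=0
m=cv2.morphologyEx(m,cv2.MORPH_CLOSE,np.ones((25,25)));pts=cv2.findNonZero(m)[:,0]
wp=np.array([onz(c,p,.0085)[:2] for p in pts]).astype(np.float32)*1000
print("green rect mm",cv2.minAreaRect(wp))
print(cs,np.mean(cs,0))
print("rails",P(415,333,.046),P(492,333,.046),"w1",P(270,205,.046,w1),P(377,205,.046,w1))
print("rail left edge top",P(416,143,.046),"right",P(496,147,.046))
print("sprung",P(420,190,.066),P(497,188,.066)); print("tubejaw",P(422,341,.066),P(491,341,.066))
print("tube end",P(437,490,.042),P(460,490,.042),"mid jawside",P(440,352,.042),P(464,352,.042))
print("button",P(434,414,.03),P(310,326,.03,w1))
# brass detection
for n,k,box in(("w3",c,(260,250,300,300)),("w1",w1,(190,190,210,225))):
    h=cv2.cvtColor(k["color"],cv2.COLOR_RGB2HSV);x0,y0,x1,y1=box
    q=cv2.findNonZero(cv2.inRange(h[y0:y1,x0:x1],(8,120,90),(30,255,255)))
    if q is not None:
        q=q[:,0]+[x0,y0];print(n,len(q),q.mean(0),onz(k,q.mean(0),.03))
# crops
a=cv2.resize(c["color"][150:330,240:320,::-1],None,fx=3.3,fy=3.3,interpolation=cv2.INTER_CUBIC)
b=cv2.resize(w1["color"][80:250,150:250,::-1],None,fx=3.5,fy=3.5,interpolation=cv2.INTER_CUBIC)
o=np.zeros((600,720,3),np.uint8);o[:a.shape[0],:a.shape[1]]=a;o[:b.shape[0],300:300+b.shape[1]]=b
cv2.imwrite("pics/crop1.png",o)
E
```

```text
green rect mm ((446.0037841796875, 133.11178588867188), (65.53455352783203, 97.20536041259766), 2.815235137939453)
[array([0.4112, 0.1807, 0.0085]), array([0.4783, 0.1845, 0.0085]), array([0.4829, 0.0857, 0.0085]), array([0.4144, 0.0812, 0.0085])] [0.4467   0.133025 0.0085  ]
rails [0.56   0.0469 0.046 ] [0.634  0.0473 0.046 ] w1 [0.5604 0.048  0.046 ] [0.6376 0.0478 0.046 ]
rail left edge top [0.5577 0.2205 0.046 ] right [0.6275 0.2181 0.046 ]
sprung [0.5608 0.1811 0.066 ] [0.626  0.1835 0.066 ]
tubejaw [0.5655 0.0461 0.066 ] [0.629  0.0464 0.066 ]
tube end [ 0.5876 -0.1336  0.042 ] [ 0.6124 -0.1336  0.042 ] mid jawside [0.585 0.026 0.042] [0.6086 0.0261 0.042 ]
button [ 0.5825 -0.0482  0.03  ] [ 0.5823 -0.049   0.03  ]
w3 11 [278.36363636 266.90909091] [ 0.58358607 -0.05179651  0.03      ]
w1 2 [198.  211.5] [ 0.58159849 -0.05283212  0.03      ]
```

View pics/crop1.png

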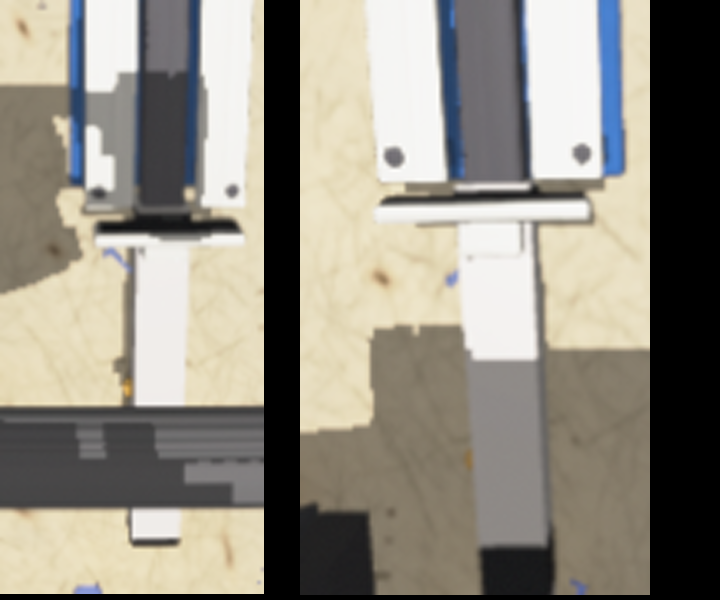

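Button is at world ≈(0.582,-0.052), consistent in both pictures, and the tube axis is x≈0.597-0.021(y-0.04). Board is centred at (0.4465,0.133), turned about 0.045 rad. Both sizes measured match the given ones, so I'll go for the grasp.

Call:
send_rows(
  series=[
    {"dx": 0.004, "dy": -0.025, "dz": 0.02, "ax": 0, "ay": 0, "az": -0.045, "jaw": 0},
    {"dx": 0.008, "dy": -0.055, "dz": 0.05, "ax": 0, "ay": 0, "az": -0.045, "jaw": 0},
    {"dx": 0.013, "dy": -0.08, "dz": 0.08, "ax": 0, "ay": 0, "az": -0.045, "jaw": 0},
    {"dx": 0.013, "dy": -0.0935, "dz": 0.11, "ax": 0, "ay": 0, "az": -0.045, "jaw": 0},
    {"dx": 0.013, "dy": -0.0935, "dz": 0.145, "ax": 0, "ay": 0, "az": -0.045, "jaw": 0},
    {"dx": 0.013, "dy": -0.0935, "dz": 0.18, "ax": 0, "ay": 0, "az": -0.045, "jaw": 0},
    {"dx": 0.013, "dy": -0.0935, "dz": 0.21, "ax": 0, "ay": 0, "az": -0.045, "jaw": 0},
    {"dx": 0.013, "dy": -0.0935, "dz": 0.235, "ax": 0, "ay": 0, "az": -0.045, "jaw": 0},
    {"dx": 0.013, "dy": -0.0935, "dz": 0.25, "ax": 0, "ay": 0, "az": -0.045, "jaw": 0},
    {"dx": 0.013, "dy": -0.0935, "dz": 0.25, "ax": 0, "ay": 0, "az": -0.045, "jaw": 0},
    {"dx": 0.013, "dy": -0.0935, "dz": 0.25, "ax": 0, "ay": 0, "az": -0.045, "jaw": 0},
    {"dx": 0.013, "dy": -0.0935, "dz": 0.25, "ax": 0, "ay": 0, "az": -0.045, "jaw": 0},
  ],
)

```text
time: 2.7
tool_pos: [0.4475, 0.1322, 0.0691]
tool_rot: [2.172, 2.269, 0.001]
wrist_force: [-0.8, -0.3, 0.4]
width: 0.0879
gripper_force: 0.0
```

```bash
python3 - <<'E'
from h import *
c=ctrl.capture("wrist");s=ctrl.get_state();print(s["tool_pos"],s["tool_rot"],s["wrist_force"])
cv2.imwrite("pics/w4.png",c["color"][:,:,::-1])
E
```

```text
[0.44766593 0.13256618 0.06951264] [2.17142963e+00 2.26884383e+00 2.03876142e-03] [-0.55787232 -0.69465236  0.00822775]
```

View pics/w4.png

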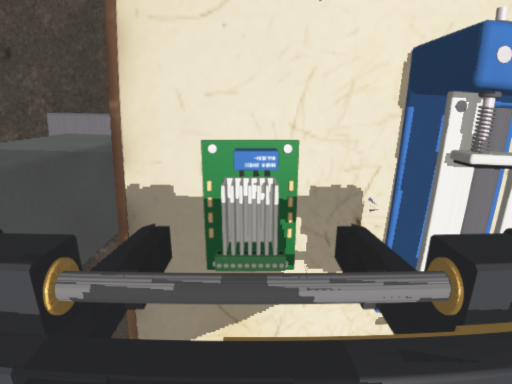

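The board sits square and centred at (250,205) between the fingers; descend and grip.

Call:
send_rows(
  series=[
    {"dx": 0, "dy": -0.001, "dz": 0.02, "ax": 0, "ay": 0, "az": 0, "jaw": 0},
    {"dx": 0, "dy": -0.001, "dz": 0.04, "ax": 0, "ay": 0, "az": 0, "jaw": 0},
    {"dx": 0, "dy": -0.001, "dz": 0.055, "ax": 0, "ay": 0, "az": 0, "jaw": 0},
    {"dx": 0, "dy": -0.001, "dz": 0.055, "ax": 0, "ay": 0, "az": 0, "jaw": 0},
    {"dx": 0, "dy": -0.001, "dz": 0.055, "ax": 0, "ay": 0, "az": 0, "jaw": 0.4},
    {"dx": 0, "dy": -0.001, "dz": 0.055, "ax": 0, "ay": 0, "az": 0, "jaw": 0.8},
    {"dx": 0, "dy": -0.001, "dz": 0.055, "ax": 0, "ay": 0, "az": 0, "jaw": 1},
    {"dx": 0, "dy": -0.001, "dz": 0.055, "ax": 0, "ay": 0, "az": 0, "jaw": 1},
    {"dx": 0, "dy": -0.001, "dz": 0.055, "ax": 0, "ay": 0, "az": 0, "jaw": 1},
    {"dx": 0, "dy": -0.001, "dz": 0.055, "ax": 0, "ay": 0, "az": 0, "jaw": 1},
  ],
  grip_force=20,
)

```text
time: 3.58
tool_pos: [0.4458, 0.133, 0.0142]
tool_rot: [2.171, 2.271, 0.001]
wrist_force: [-0.1, -0.4, 0.1]
width: 0.0502
gripper_force: 0.0
```

Call:
send_rows(
  series=[
    {"dx": 0, "dy": 0, "dz": 0, "ax": 0, "ay": 0, "az": 0, "jaw": 1},
    {"dx": 0, "dy": 0, "dz": 0, "ax": 0, "ay": 0, "az": 0, "jaw": 1},
    {"dx": 0, "dy": 0, "dz": 0, "ax": 0, "ay": 0, "az": 0, "jaw": 1},
    {"dx": 0, "dy": 0, "dz": 0, "ax": 0, "ay": 0, "az": 0, "jaw": 1},
    {"dx": 0, "dy": 0, "dz": 0, "ax": 0, "ay": 0, "az": 0, "jaw": 1},
  ],
)

```text
time: 4.0
tool_pos: [0.4455, 0.1329, 0.0138]
tool_rot: [2.171, 2.271, -0.0]
wrist_force: [-1.3, -0.2, 3.3]
width: 0.0355
gripper_force: 20.0
```

Call:
send_rows(
  series=[
    {"dx": 0, "dy": 0, "dz": -0.015, "ax": 0, "ay": 0, "az": 0, "jaw": 1},
    {"dx": 0, "dy": 0, "dz": -0.04, "ax": 0, "ay": 0, "az": 0, "jaw": 1},
    {"dx": 0, "dy": 0, "dz": -0.07, "ax": 0, "ay": 0, "az": 0, "jaw": 1},
    {"dx": -0.003, "dy": 0.01, "dz": -0.095, "ax": 0, "ay": 0, "az": 0.01, "jaw": 1},
    {"dx": -0.008, "dy": 0.035, "dz": -0.11, "ax": 0, "ay": 0, "az": 0.024, "jaw": 1},
    {"dx": -0.014, "dy": 0.065, "dz": -0.11, "ax": 0, "ay": 0, "az": 0.024, "jaw": 1},
    {"dx": -0.02, "dy": 0.095, "dz": -0.11, "ax": 0, "ay": 0, "az": 0.024, "jaw": 1},
    {"dx": -0.025, "dy": 0.125, "dz": -0.11, "ax": 0, "ay": 0, "az": 0.024, "jaw": 1},
    {"dx": -0.027, "dy": 0.142, "dz": -0.11, "ax": 0, "ay": 0, "az": 0.024, "jaw": 1},
    {"dx": -0.027, "dy": 0.149, "dz": -0.11, "ax": 0, "ay": 0, "az": 0.024, "jaw": 1},
    {"dx": -0.027, "dy": 0.149, "dz": -0.11, "ax": 0, "ay": 0, "az": 0.024, "jaw": 1},
    {"dx": -0.027, "dy": 0.149, "dz": -0.11, "ax": 0, "ay": 0, "az": 0.024, "jaw": 1},
  ],
)

```text
time: 5.0
tool_pos: [0.594, 0.113, 0.123]
tool_rot: [-2.196, -2.244, 0.003]
wrist_force: [-0.3, 0.3, -1.2]
width: 0.0361
gripper_force: 20.0
```

```bash
python3 - <<'E'
from h import *
c=ctrl.capture("wrist");s=ctrl.get_state();print(s["tool_pos"],s["tool_rot"],s["wrist_force"],s["width"])
cv2.imwrite("pics/w5.png",cv2.resize(c["color"][:,:,::-1],(800,600)));np.save("w5.npy",c,allow_pickle=True)
E
```

```text
[0.59366327 0.11311636 0.12308957] [-2.19576938 -2.24451088  0.00287959] [ 0.09739517  0.62684501 -2.03731214] 0.03585718905948848
```

View pics/w5.png

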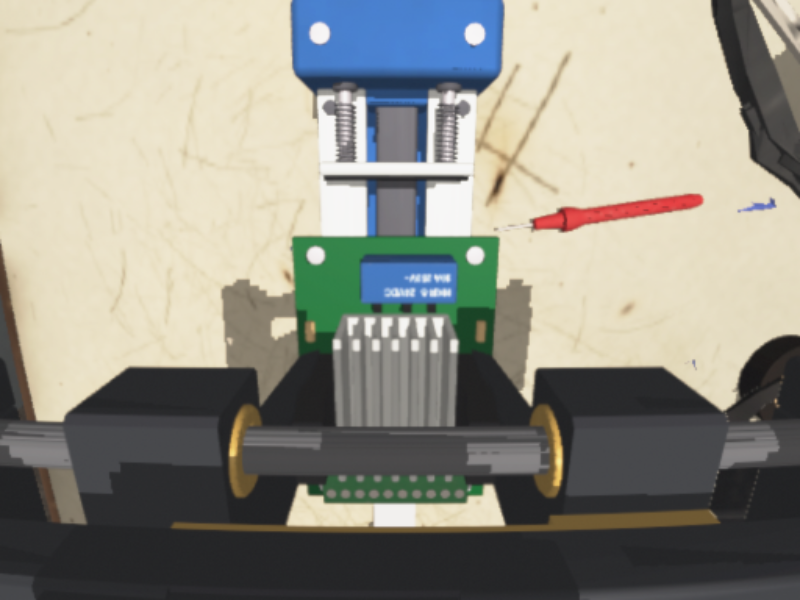

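The held board is square to the holder; board rear edge (293..499,237), sprung jaw edge y≈175, rails' outer edges x≈320 and 473.

```bash
python3 - <<'E'
from h import *
c=np.load("w5.npy",allow_pickle=True).item();P=lambda u,v,z:onz(c,np.array([u,v])*.64,z).round(4)
a,b=P(293,237,.1178),P(499,237,.1178);print("board rear",a,b,(a+b)/2)
for v in(205,225):
    a,b=P(320,v,.046),P(473,v,.046);print("rails",a,b,(a+b)/2)
a,b=P(324,176,.066),P(472,175,.066);print("jaw",a,b,(a+b)/2)
a,b=P(319,34,.06),P(474,34,.06);print("block screws",(a+b)/2)
E
```

```text
board rear [0.5599 0.1616 0.1178] [0.6275 0.1632 0.1178] [0.5937 0.1624 0.1178]
rails [0.5576 0.1673 0.046 ] [0.6301 0.169  0.046 ] [0.59385 0.16815 0.046  ]
rails [0.5574 0.1579 0.046 ] [0.6307 0.1596 0.046 ] [0.59405 0.15875 0.046  ]
jaw [0.5626 0.1809 0.066 ] [0.6256 0.1828 0.066 ] [0.5941  0.18185 0.066  ]
block screws [0.59215 0.23935 0.06   ]
```

Board and rail centre lines agree within 0.5 mm. Lowering.

Call:
send_rows(
  series=[
    {"dx": 0, "dy": 0, "dz": 0.015, "ax": 0, "ay": 0, "az": 0, "jaw": 1},
    {"dx": 0, "dy": 0, "dz": 0.03, "ax": 0, "ay": 0, "az": 0, "jaw": 1},
    {"dx": 0, "dy": 0, "dz": 0.045, "ax": 0, "ay": 0, "az": 0, "jaw": 1},
    {"dx": 0, "dy": 0, "dz": 0.054, "ax": 0, "ay": 0, "az": 0, "jaw": 1},
    {"dx": 0, "dy": 0, "dz": 0.058, "ax": 0, "ay": 0, "az": 0, "jaw": 1},
    {"dx": 0, "dy": 0, "dz": 0.06, "ax": 0, "ay": 0, "az": 0, "jaw": 1},
    {"dx": 0, "dy": 0, "dz": 0.06, "ax": 0, "ay": 0, "az": 0, "jaw": 1},
    {"dx": 0, "dy": 0, "dz": 0.06, "ax": 0, "ay": 0, "az": 0, "jaw": 1},
  ],
)

```text
time: 5.72
tool_pos: [0.5959, 0.1129, 0.0644]
tool_rot: [2.197, 2.244, 0.001]
wrist_force: [0.2, -0.2, -2.1]
width: 0.0357
gripper_force: 20.0
```

Call:
send_rows(
  series=[
    {"dx": 0, "dy": -0.001, "dz": 0.002, "ax": 0, "ay": 0, "az": 0, "jaw": 1},
    {"dx": 0, "dy": -0.001, "dz": 0.003, "ax": 0, "ay": 0, "az": 0, "jaw": 1},
    {"dx": 0, "dy": -0.001, "dz": 0.0035, "ax": 0, "ay": 0, "az": 0, "jaw": 1},
    {"dx": 0, "dy": -0.001, "dz": 0.004, "ax": 0, "ay": 0, "az": 0, "jaw": 1},
    {"dx": 0, "dy": -0.001, "dz": 0.004, "ax": 0, "ay": 0, "az": 0, "jaw": 1},
  ],
)

```text
time: 6.13
tool_pos: [0.5946, 0.1127, 0.0599]
tool_rot: [2.198, 2.245, 0.0]
wrist_force: [-0.5, -0.1, -0.6]
width: 0.0358
gripper_force: 20.0
```

Call:
send_rows(
  series=[
    {"dx": 0, "dy": 0, "dz": 0.0005, "ax": 0, "ay": 0, "az": 0, "jaw": 1},
    {"dx": 0, "dy": 0, "dz": 0.001, "ax": 0, "ay": 0, "az": 0, "jaw": 1},
    {"dx": 0, "dy": 0, "dz": 0.001, "ax": 0, "ay": 0, "az": 0, "jaw": 1},
  ],
)

```text
time: 6.38
tool_pos: [0.5947, 0.1127, 0.0598]
tool_rot: [2.198, 2.245, 0.0]
wrist_force: [-4.2, -0.6, 8.7]
width: 0.0359
gripper_force: 20.0
```

On the rails (8.7 N). Release and retreat straight up.

Call:
send_rows(
  series=[
    {"dx": 0, "dy": 0, "dz": -0.0005, "ax": 0, "ay": 0, "az": 0, "jaw": 0.4},
    {"dx": 0, "dy": 0, "dz": -0.0005, "ax": 0, "ay": 0, "az": 0, "jaw": 0.3},
    {"dx": 0, "dy": 0, "dz": -0.0005, "ax": 0, "ay": 0, "az": 0, "jaw": 0.2},
    {"dx": 0, "dy": 0, "dz": -0.0005, "ax": 0, "ay": 0, "az": 0, "jaw": 0.1},
    {"dx": 0, "dy": 0, "dz": -0.0005, "ax": 0, "ay": 0, "az": 0, "jaw": 0.1},
    {"dx": 0, "dy": 0, "dz": -0.0005, "ax": 0, "ay": 0, "az": 0, "jaw": 0.1},
    {"dx": 0, "dy": 0, "dz": -0.015, "ax": 0, "ay": 0, "az": 0, "jaw": 0},
    {"dx": 0, "dy": 0, "dz": -0.04, "ax": 0, "ay": 0, "az": 0, "jaw": 0},
    {"dx": 0, "dy": 0, "dz": -0.075, "ax": 0, "ay": 0, "az": 0, "jaw": 0},
    {"dx": 0, "dy": 0, "dz": -0.11, "ax": 0, "ay": 0, "az": 0, "jaw": 0},
    {"dx": 0, "dy": 0, "dz": -0.12, "ax": 0, "ay": 0, "az": 0, "jaw": 0},
    {"dx": 0, "dy": 0, "dz": -0.12, "ax": 0, "ay": 0, "az": 0, "jaw": 0},
  ],
)

```text
time: 7.38
tool_pos: [0.5968, 0.1131, 0.1821]
tool_rot: [2.196, 2.242, 0.009]
wrist_force: [0.2, -0.5, -0.5]
width: 0.0881
gripper_force: 0.0
```

```bash
python3 - <<'E'
from h import *
c=ctrl.capture("wrist");s=ctrl.get_state();print(s["tool_pos"],s["tool_rot"],s["wrist_force"],s["width"])
cv2.imwrite("pics/w6.png",cv2.resize(c["color"][:,:,::-1],(800,600)));np.save("w6.npy",c,allow_pickle=True)
E
```

```text
[0.59528472 0.11277078 0.17964973] [2.19715181 2.24352389 0.00325612] [ 0.35717022  0.40411117 -1.01331238] 0.08803632144281903
```

View pics/w6.png

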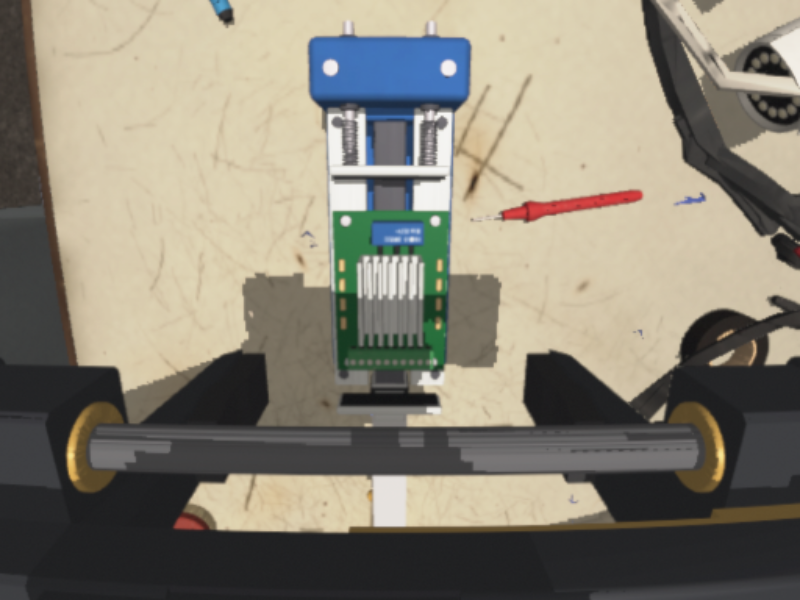

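The board stands square on the rails, centred at (390,290); tube jaw at (390,402), button dot at about (370,494). Next, over to the button.

```bash
python3 - <<'E'
from h import *
c=np.load("w6.npy",allow_pickle=True).item();P=lambda u,v,z:onz(c,np.array([u,v])*.64,z).round(4)
print(P(370,494,.03)); a,b=P(373,500,.042),P(406,500,.042);print("tube",a,b,(a+b)/2)
a,b=P(334,212,.0545),P(447,210,.0545);print("board rear",a,b,(a+b)/2); a,b=P(335,371,.0545),P(443,370,.0545);print("front",a,b,(a+b)/2)
E
```

```text
[ 0.5831 -0.0515  0.03  ]
tube [ 0.5858 -0.0473  0.042 ] [ 0.61   -0.0469  0.042 ] [ 0.5979 -0.0471  0.042 ]
board rear [0.5616 0.1605 0.0545] [0.6274 0.1631 0.0545] [0.5945 0.1618 0.0545]
front [0.5611 0.0604 0.0545] [0.63   0.0625 0.0545] [0.59555 0.06145 0.0545 ]
```

Call:
send_rows(
  series=[
    {"dx": -0.02, "dy": 0, "dz": 0, "ax": 0, "ay": 0, "az": 0, "jaw": 0},
    {"dx": -0.05, "dy": 0, "dz": 0, "ax": 0, "ay": 0, "az": 0, "jaw": 0},
    {"dx": -0.085, "dy": 0, "dz": 0, "ax": 0, "ay": 0, "az": 0, "jaw": 0},
    {"dx": -0.12, "dy": 0.001, "dz": 0, "ax": 0, "ay": 0, "az": 0, "jaw": 0},
    {"dx": -0.15, "dy": 0.001, "dz": 0.02, "ax": 0, "ay": 0, "az": 0, "jaw": 0},
    {"dx": -0.164, "dy": 0.001, "dz": 0.05, "ax": 0, "ay": 0, "az": 0, "jaw": 0},
    {"dx": -0.164, "dy": 0.001, "dz": 0.08, "ax": 0, "ay": 0, "az": 0, "jaw": 0},
    {"dx": -0.164, "dy": 0.001, "dz": 0.1, "ax": 0, "ay": 0, "az": 0, "jaw": 0},
    {"dx": -0.164, "dy": 0.001, "dz": 0.1, "ax": 0, "ay": 0, "az": 0, "jaw": 0},
    {"dx": -0.164, "dy": 0.001, "dz": 0.1, "ax": 0, "ay": 0, "az": 0, "jaw": 0},
  ],
)

```text
time: 8.27
tool_pos: [0.597, -0.051, 0.0764]
tool_rot: [-2.195, -2.242, 0.005]
wrist_force: [0.3, 0.1, -0.2]
width: 0.0879
gripper_force: 0.0
```

Button measured a third time at (0.583,-0.0515): consistent. Descend around the tube and squeeze.

Call:
send_rows(
  series=[
    {"dx": 0, "dy": 0.001, "dz": 0.025, "ax": 0, "ay": 0, "az": 0, "jaw": 0},
    {"dx": 0, "dy": 0.001, "dz": 0.05, "ax": 0, "ay": 0, "az": 0, "jaw": 0.2},
    {"dx": 0, "dy": 0.001, "dz": 0.064, "ax": 0, "ay": 0, "az": 0, "jaw": 0.4},
    {"dx": 0, "dy": 0.001, "dz": 0.065, "ax": 0, "ay": 0, "az": 0, "jaw": 0.55},
    {"dx": 0, "dy": 0.001, "dz": 0.065, "ax": 0, "ay": 0, "az": 0, "jaw": 0.55},
    {"dx": 0, "dy": 0.001, "dz": 0.065, "ax": 0, "ay": 0, "az": 0, "jaw": 0.55},
    {"dx": 0, "dy": 0.001, "dz": 0.065, "ax": 0, "ay": 0, "az": 0, "jaw": 0.55},
  ],
  grip_force=30,
)

```text
time: 8.85
tool_pos: [0.6013, -0.0513, 0.0153]
tool_rot: [2.197, 2.243, 0.003]
wrist_force: [0.1, -1.6, 0.4]
width: 0.0506
gripper_force: 0.0
```

Call:
send_rows(
  series=[
    {"dx": 0, "dy": 0, "dz": 0.002, "ax": 0, "ay": 0, "az": 0, "jaw": 0.55},
    {"dx": 0, "dy": 0, "dz": 0.002, "ax": 0, "ay": 0, "az": 0, "jaw": 0.55},
    {"dx": 0, "dy": 0, "dz": 0.002, "ax": 0, "ay": 0, "az": 0, "jaw": 0.55},
  ],
)

```text
time: 9.1
tool_pos: [0.5998, -0.0513, 0.0121]
tool_rot: [-2.198, -2.245, 0.0]
wrist_force: [-1.8, -0.2, 0.3]
width: 0.0395
gripper_force: 0.5
```

Call:
send_rows(
  series=[
    {"dx": 0, "dy": -0.001, "dz": 0, "ax": 0, "ay": 0, "az": 0, "jaw": 0.7},
    {"dx": 0, "dy": -0.001, "dz": 0, "ax": 0, "ay": 0, "az": 0, "jaw": 1},
    {"dx": 0, "dy": -0.001, "dz": 0, "ax": 0, "ay": 0, "az": 0, "jaw": 1},
    {"dx": 0, "dy": -0.001, "dz": 0, "ax": 0, "ay": 0, "az": 0, "jaw": 1},
    {"dx": 0, "dy": -0.001, "dz": 0, "ax": 0, "ay": 0, "az": 0, "jaw": 1},
    {"dx": 0, "dy": -0.001, "dz": 0, "ax": 0, "ay": 0, "az": 0, "jaw": 1},
  ],
)

```text
time: 9.6
tool_pos: [0.5967, -0.0514, 0.0115]
tool_rot: [-2.196, -2.242, 0.005]
wrist_force: [-7.2, -0.1, 6.7]
width: 0.0236
gripper_force: 30.0
```

The opening is 23.6 mm, so the button is flush. Start pushing slowly.

Call:
send_rows(
  series=[
    {"dx": 0.0005, "dy": -0.001, "dz": -0.0005, "ax": 0, "ay": 0, "az": 0, "jaw": 1},
    {"dx": 0.001, "dy": -0.001, "dz": -0.0005, "ax": 0, "ay": 0, "az": 0, "jaw": 1},
    {"dx": 0.0015, "dy": -0.001, "dz": -0.0005, "ax": 0, "ay": 0, "az": 0, "jaw": 1},
    {"dx": 0.002, "dy": -0.001, "dz": -0.0005, "ax": 0, "ay": 0, "az": 0, "jaw": 1},
  ],
)

```text
time: 9.93
tool_pos: [0.5967, -0.0502, 0.0116]
tool_rot: [-2.198, -2.243, 0.004]
wrist_force: [-4.3, -4.0, -1.6]
width: 0.0236
gripper_force: 30.0
```

Call:
send_rows(
  series=[
    {"dx": 0.001, "dy": 0, "dz": 0, "ax": 0, "ay": 0, "az": 0, "jaw": 1},
    {"dx": 0.002, "dy": 0, "dz": 0, "ax": 0, "ay": 0, "az": 0, "jaw": 1},
    {"dx": 0.003, "dy": 0, "dz": 0, "ax": 0, "ay": 0, "az": 0, "jaw": 1},
    {"dx": 0.004, "dy": 0, "dz": 0, "ax": 0, "ay": 0, "az": 0, "jaw": 1},
    {"dx": 0.005, "dy": 0, "dz": 0, "ax": 0, "ay": 0, "az": 0, "jaw": 1},
    {"dx": 0.006, "dy": 0, "dz": 0, "ax": 0, "ay": 0, "az": 0, "jaw": 1},
  ],
)

```text
time: 10.43
tool_pos: [0.5966, -0.0461, 0.0116]
tool_rot: [2.2, 2.242, -0.006]
wrist_force: [-4.1, -4.9, -2.3]
width: 0.0237
gripper_force: 30.0
```

Call:
send_rows(
  series=[
    {"dx": 0.0015, "dy": 0, "dz": 0, "ax": 0, "ay": 0, "az": 0, "jaw": 1},
    {"dx": 0.003, "dy": 0, "dz": 0, "ax": 0, "ay": 0, "az": 0, "jaw": 1},
    {"dx": 0.0045, "dy": 0, "dz": 0, "ax": 0, "ay": 0, "az": 0, "jaw": 1},
    {"dx": 0.006, "dy": 0, "dz": 0, "ax": 0, "ay": 0, "az": 0, "jaw": 1},
    {"dx": 0.0075, "dy": 0, "dz": 0, "ax": 0, "ay": 0, "az": 0, "jaw": 1},
    {"dx": 0.009, "dy": 0, "dz": 0, "ax": 0, "ay": 0, "az": 0, "jaw": 1},
    {"dx": 0.0105, "dy": 0, "dz": 0, "ax": 0, "ay": 0, "az": 0, "jaw": 1},
    {"dx": 0.012, "dy": 0, "dz": 0, "ax": 0, "ay": 0, "az": 0, "jaw": 1},
    {"dx": 0.0135, "dy": 0, "dz": 0, "ax": 0, "ay": 0, "az": 0, "jaw": 1},
    {"dx": 0.015, "dy": 0, "dz": 0, "ax": 0, "ay": 0, "az": 0, "jaw": 1},
    {"dx": 0.0165, "dy": 0, "dz": 0, "ax": 0, "ay": 0, "az": 0, "jaw": 1},
    {"dx": 0.018, "dy": 0, "dz": 0, "ax": 0, "ay": 0, "az": 0, "jaw": 1},
  ],
)

```text
time: 11.43
tool_pos: [0.5963, -0.0275, 0.0116]
tool_rot: [-2.2, -2.243, 0.005]
wrist_force: [-3.6, -6.4, -3.0]
width: 0.0234
gripper_force: 30.0
```

Call:
send_rows(
  series=[
    {"dx": 0.001, "dy": 0, "dz": 0, "ax": 0, "ay": 0, "az": 0, "jaw": 1},
    {"dx": 0.002, "dy": 0, "dz": 0, "ax": 0, "ay": 0, "az": 0, "jaw": 1},
    {"dx": 0.003, "dy": 0, "dz": 0, "ax": 0, "ay": 0, "az": 0, "jaw": 1},
    {"dx": 0.004, "dy": 0, "dz": 0, "ax": 0, "ay": 0, "az": 0, "jaw": 1},
    {"dx": 0.005, "dy": 0, "dz": 0, "ax": 0, "ay": 0, "az": 0, "jaw": 1},
    {"dx": 0.006, "dy": 0, "dz": 0, "ax": 0, "ay": 0, "az": 0, "jaw": 1},
    {"dx": 0.007, "dy": 0, "dz": 0, "ax": 0, "ay": 0, "az": 0, "jaw": 1},
    {"dx": 0.008, "dy": 0, "dz": 0, "ax": 0, "ay": 0, "az": 0, "jaw": 1},
    {"dx": 0.009, "dy": 0, "dz": 0, "ax": 0, "ay": 0, "az": 0, "jaw": 1},
    {"dx": 0.01, "dy": 0, "dz": 0, "ax": 0, "ay": 0, "az": 0, "jaw": 1},
  ],
)

```text
time: 12.27
tool_pos: [0.5961, -0.017, 0.0116]
tool_rot: [-2.199, -2.243, 0.005]
wrist_force: [-2.9, -4.5, -2.6]
width: 0.0237
gripper_force: 30.0
```

```bash
python3 - <<'E'
from h import *
c=ctrl.capture("scene");d=ctrl.capture("side")
a=cv2.resize(c["color"][130:240,165:295,::-1],(400,338),interpolation=cv2.INTER_CUBIC);b=cv2.resize(d["color"][140:260,215:345,::-1],(400,338),interpolation=cv2.INTER_CUBIC)
cv2.imwrite("pics/m.png",np.hstack([a,b]));print(ctrl.get_state()["wrist_force"])
E
```

```text
[-3.86896107 -3.45480975 -2.99532421]
```

View pics/m.png

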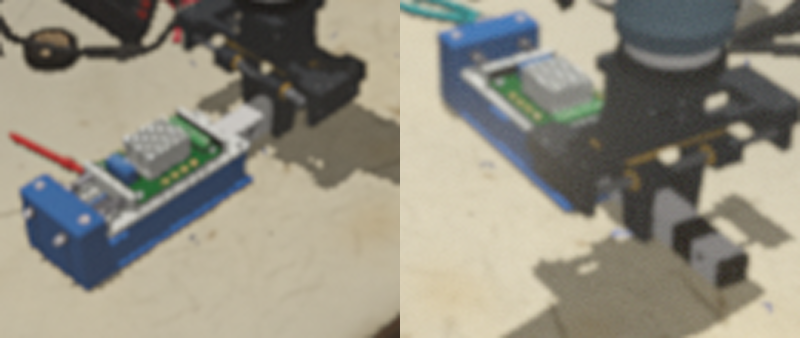

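Board is moving with the tube jaw and has nearly reached the sprung jaw; everything is square. Continue in small force-checked steps.

Call:
send_rows(
  series=[
    {"dx": 0.001, "dy": 0, "dz": 0, "ax": 0, "ay": 0, "az": 0, "jaw": 1},
    {"dx": 0.002, "dy": 0, "dz": 0, "ax": 0, "ay": 0, "az": 0, "jaw": 1},
    {"dx": 0.003, "dy": 0, "dz": 0, "ax": 0, "ay": 0, "az": 0, "jaw": 1},
    {"dx": 0.004, "dy": 0, "dz": 0, "ax": 0, "ay": 0, "az": 0, "jaw": 1},
  ],
)

```text
time: 12.7
tool_pos: [0.5961, -0.0149, 0.0116]
tool_rot: [2.2, 2.242, -0.007]
wrist_force: [-3.0, -9.7, -4.6]
width: 0.0237
gripper_force: 30.0
```

Call:
send_rows(
  series=[
    {"dx": 0.0007, "dy": 0, "dz": 0, "ax": 0, "ay": 0, "az": 0, "jaw": 1},
    {"dx": 0.0014, "dy": 0, "dz": 0, "ax": 0, "ay": 0, "az": 0, "jaw": 1},
    {"dx": 0.002, "dy": 0, "dz": 0, "ax": 0, "ay": 0, "az": 0, "jaw": 1},
  ],
)

```text
time: 12.95
tool_pos: [0.596, -0.0133, 0.0116]
tool_rot: [2.2, 2.241, -0.007]
wrist_force: [-3.1, -8.5, -2.9]
width: 0.0237
gripper_force: 30.0
```

Call:
send_rows(
  series=[
    {"dx": 0.0007, "dy": 0, "dz": 0, "ax": 0, "ay": 0, "az": 0, "jaw": 1},
    {"dx": 0.0014, "dy": 0, "dz": 0, "ax": 0, "ay": 0, "az": 0, "jaw": 1},
    {"dx": 0.002, "dy": 0, "dz": 0, "ax": 0, "ay": 0, "az": 0, "jaw": 1},
  ],
)

```text
time: 13.2
tool_pos: [0.596, -0.0114, 0.0117]
tool_rot: [2.2, 2.241, -0.007]
wrist_force: [-3.4, -9.4, -3.2]
width: 0.0237
gripper_force: 30.0
```

Call:
send_rows(
  series=[
    {"dx": 0.0005, "dy": 0, "dz": 0, "ax": 0, "ay": 0, "az": 0, "jaw": 1},
    {"dx": 0.001, "dy": 0, "dz": 0, "ax": 0, "ay": 0, "az": 0, "jaw": 1},
    {"dx": 0.0015, "dy": 0, "dz": 0, "ax": 0, "ay": 0, "az": 0, "jaw": 1},
  ],
)

```text
time: 13.45
tool_pos: [0.596, -0.0099, 0.0116]
tool_rot: [2.2, 2.241, -0.007]
wrist_force: [-3.3, -9.2, -4.1]
width: 0.0238
gripper_force: 30.0
```

Call:
send_rows(
  series=[
    {"dx": 0.0005, "dy": 0, "dz": 0, "ax": 0, "ay": 0, "az": 0, "jaw": 1},
    {"dx": 0.001, "dy": 0, "dz": 0, "ax": 0, "ay": 0, "az": 0, "jaw": 1},
    {"dx": 0.0015, "dy": 0, "dz": 0, "ax": 0, "ay": 0, "az": 0, "jaw": 1},
  ],
)

```text
time: 13.7
tool_pos: [0.5959, -0.0084, 0.0116]
tool_rot: [2.2, 2.241, -0.007]
wrist_force: [-3.5, -9.2, -3.1]
width: 0.0238
gripper_force: 30.0
```

Call:
send_rows(
  series=[
    {"dx": 0.0005, "dy": 0, "dz": 0, "ax": 0, "ay": 0, "az": 0, "jaw": 1},
    {"dx": 0.001, "dy": 0, "dz": 0, "ax": 0, "ay": 0, "az": 0, "jaw": 1},
    {"dx": 0.0015, "dy": 0, "dz": 0, "ax": 0, "ay": 0, "az": 0, "jaw": 1},
  ],
)

```text
time: 13.95
tool_pos: [0.5959, -0.007, 0.0116]
tool_rot: [2.2, 2.241, -0.008]
wrist_force: [-2.6, -9.4, -3.7]
width: 0.0235
gripper_force: 30.0
```

Call:
send_rows(
  series=[
    {"dx": 0.0005, "dy": 0, "dz": 0, "ax": 0, "ay": 0, "az": 0, "jaw": 1},
    {"dx": 0.001, "dy": 0, "dz": 0, "ax": 0, "ay": 0, "az": 0, "jaw": 1},
    {"dx": 0.0015, "dy": 0, "dz": 0, "ax": 0, "ay": 0, "az": 0, "jaw": 1},
  ],
)

```text
time: 14.2
tool_pos: [0.5959, -0.0056, 0.0116]
tool_rot: [2.2, 2.241, -0.008]
wrist_force: [-2.7, -10.2, -3.2]
width: 0.0235
gripper_force: 30.0
```

Call:
send_rows(
  series=[
    {"dx": 0.0005, "dy": 0, "dz": 0, "ax": 0, "ay": 0, "az": 0, "jaw": 1},
    {"dx": 0.001, "dy": 0, "dz": 0, "ax": 0, "ay": 0, "az": 0, "jaw": 1},
    {"dx": 0.0015, "dy": 0, "dz": 0, "ax": 0, "ay": 0, "az": 0, "jaw": 1},
  ],
)

```text
time: 14.45
tool_pos: [0.5959, -0.0041, 0.0116]
tool_rot: [2.2, 2.241, -0.008]
wrist_force: [-2.7, -9.3, -3.2]
width: 0.0236
gripper_force: 30.0
```

Call:
send_rows(
  series=[
    {"dx": 0.0005, "dy": 0, "dz": 0, "ax": 0, "ay": 0, "az": 0, "jaw": 1},
    {"dx": 0.001, "dy": 0, "dz": 0, "ax": 0, "ay": 0, "az": 0, "jaw": 1},
    {"dx": 0.0015, "dy": 0, "dz": 0, "ax": 0, "ay": 0, "az": 0, "jaw": 1},
  ],
)

```text
time: 14.7
tool_pos: [0.5958, -0.0027, 0.0116]
tool_rot: [2.2, 2.241, -0.008]
wrist_force: [-3.6, -10.4, -3.6]
width: 0.0236
gripper_force: 30.0
```

Call:
send_rows(
  series=[
    {"dx": 0.0005, "dy": 0, "dz": 0, "ax": 0, "ay": 0, "az": 0, "jaw": 1},
    {"dx": 0.001, "dy": 0, "dz": 0, "ax": 0, "ay": 0, "az": 0, "jaw": 1},
    {"dx": 0.0015, "dy": 0, "dz": 0, "ax": 0, "ay": 0, "az": 0, "jaw": 1},
  ],
)

```text
time: 14.95
tool_pos: [0.5958, -0.0013, 0.0116]
tool_rot: [2.2, 2.24, -0.008]
wrist_force: [-3.4, -9.3, -3.2]
width: 0.0237
gripper_force: 30.0
```

Call:
send_rows(
  series=[
    {"dx": 0.0005, "dy": 0, "dz": 0, "ax": 0, "ay": 0, "az": 0, "jaw": 1},
    {"dx": 0.001, "dy": 0, "dz": 0, "ax": 0, "ay": 0, "az": 0, "jaw": 1},
    {"dx": 0.0015, "dy": 0, "dz": 0, "ax": 0, "ay": 0, "az": 0, "jaw": 1},
  ],
)

```text
time: 15.2
tool_pos: [0.5958, 0.0002, 0.0116]
tool_rot: [2.2, 2.24, -0.008]
wrist_force: [-3.5, -10.7, -2.4]
width: 0.0235
gripper_force: 30.0
```

Call:
send_rows(
  series=[
    {"dx": 0.0005, "dy": 0, "dz": 0, "ax": 0, "ay": 0, "az": 0, "jaw": 1},
    {"dx": 0.001, "dy": 0, "dz": 0, "ax": 0, "ay": 0, "az": 0, "jaw": 1},
    {"dx": 0.0015, "dy": 0, "dz": 0, "ax": 0, "ay": 0, "az": 0, "jaw": 1},
  ],
)

```text
time: 15.45
tool_pos: [0.5958, 0.0016, 0.0116]
tool_rot: [2.2, 2.24, -0.008]
wrist_force: [-1.8, -11.0, -3.5]
width: 0.0236
gripper_force: 30.0
```

Call:
send_rows(
  series=[
    {"dx": 0.0005, "dy": 0, "dz": 0, "ax": 0, "ay": 0, "az": 0, "jaw": 1},
    {"dx": 0.001, "dy": 0, "dz": 0, "ax": 0, "ay": 0, "az": 0, "jaw": 1},
    {"dx": 0.0015, "dy": 0, "dz": 0, "ax": 0, "ay": 0, "az": 0, "jaw": 1},
  ],
)

```text
time: 15.7
tool_pos: [0.5957, 0.003, 0.0116]
tool_rot: [2.2, 2.24, -0.008]
wrist_force: [-3.5, -10.4, -3.0]
width: 0.0233
gripper_force: 30.0
```

Call:
send_rows(
  series=[
    {"dx": 0.0005, "dy": 0, "dz": 0, "ax": 0, "ay": 0, "az": 0, "jaw": 1},
    {"dx": 0.001, "dy": 0, "dz": 0, "ax": 0, "ay": 0, "az": 0, "jaw": 1},
    {"dx": 0.0015, "dy": 0, "dz": 0, "ax": 0, "ay": 0, "az": 0, "jaw": 1},
  ],
)

```text
time: 15.95
tool_pos: [0.5957, 0.0046, 0.0116]
tool_rot: [2.2, 2.24, -0.008]
wrist_force: [-3.1, -10.5, -3.4]
width: 0.0239
gripper_force: 30.0
```

Call:
send_rows(
  series=[
    {"dx": 0.0005, "dy": 0, "dz": 0, "ax": 0, "ay": 0, "az": 0, "jaw": 1},
    {"dx": 0.001, "dy": 0, "dz": 0, "ax": 0, "ay": 0, "az": 0, "jaw": 1},
    {"dx": 0.0015, "dy": 0, "dz": 0, "ax": 0, "ay": 0, "az": 0, "jaw": 1},
  ],
)

```text
time: 16.2
tool_pos: [0.5957, 0.0064, 0.0116]
tool_rot: [2.2, 2.241, -0.008]
wrist_force: [-3.8, -10.0, -3.1]
width: 0.0234
gripper_force: 30.0
```

Call:
send_rows(
  series=[
    {"dx": 0.0005, "dy": 0, "dz": 0, "ax": 0, "ay": 0, "az": 0, "jaw": 1},
    {"dx": 0.001, "dy": 0, "dz": 0, "ax": 0, "ay": 0, "az": 0, "jaw": 1},
    {"dx": 0.0015, "dy": 0, "dz": 0, "ax": 0, "ay": 0, "az": 0, "jaw": 1},
  ],
)

```text
time: 16.45
tool_pos: [0.5957, 0.0087, 0.0116]
tool_rot: [2.2, 2.241, -0.007]
wrist_force: [-2.9, -8.7, -3.5]
width: 0.0233
gripper_force: 30.0
```

Call:
send_rows(
  series=[
    {"dx": 0.0004, "dy": 0, "dz": 0, "ax": 0, "ay": 0, "az": 0, "jaw": 1},
    {"dx": 0.0008, "dy": 0, "dz": 0, "ax": 0, "ay": 0, "az": 0, "jaw": 1},
  ],
)

```text
time: 16.62
tool_pos: [0.5957, 0.0094, 0.0116]
tool_rot: [2.2, 2.241, -0.007]
wrist_force: [-3.0, -9.3, -2.8]
width: 0.0234
gripper_force: 30.0
```

```bash
python3 - <<'E'
from h import *
c=ctrl.capture("wrist");np.save("a0.npy",c["color"]);s=ctrl.get_state();print(s["tool_pos"],s["wrist_force"])
for t in("board","tube","holder"):print(t,[(round(d["conf"],2),np.round(d["box"])) for d in ctrl.search_frame(c,t)[:1]])
E
```

```text
[0.59570071 0.00939856 0.01162058] [-2.26098562 -7.90844483 -2.94351504]
board [(0.76, array([148.,   0., 363.,  24.]))]
tube [(0.72, array([138.,  19., 366., 337.]))]
holder [(0.67, array([137.,  18., 366., 335.]))]
```

Call:
send_rows(
  series=[
    {"dx": 0.0004, "dy": 0, "dz": 0, "ax": 0, "ay": 0, "az": 0, "jaw": 1},
    {"dx": 0.0008, "dy": 0, "dz": 0, "ax": 0, "ay": 0, "az": 0, "jaw": 1},
  ],
)

```text
time: 16.98
tool_pos: [0.5957, 0.0099, 0.0116]
tool_rot: [2.2, 2.241, -0.007]
wrist_force: [-2.5, -8.6, -3.0]
width: 0.0237
gripper_force: 30.0
```

```bash
cat > flow.py <<'E'
from h import *
c=ctrl.capture("wrist");s=ctrl.get_state();print(s["tool_pos"].__repr__(),s["wrist_force"][1])
A=cv2.cvtColor(np.load("a0.npy"),cv2.COLOR_RGB2GRAY);B=cv2.cvtColor(c["color"],cv2.COLOR_RGB2GRAY)
m=np.zeros_like(A);m[:225,:]=255
p=cv2.goodFeaturesToTrack(A,150,.02,6,mask=m);q,st,_=cv2.calcOpticalFlowPyrLK(A,B,p,None,winSize=(11,11))
p=p[st==1].reshape(-1,2);d=q[st==1].reshape(-1,2)-p
h=cv2.cvtColor(np.load("a0.npy"),cv2.COLOR_RGB2HSV)
for i in np.argsort(p[:,1]):
    if 190<p[i,0]<320: print(p[i].astype(int),d[i].round(2),h[int(p[i,1]),int(p[i,0])])
E
python3 flow.py
```

```text
array([0.59570705, 0.00999898, 0.01161603]) -8.989129452407756
[266  41] [-1.27  0.05] [ 22  15 189]
[313  43] [-18.76   0.21] [ 21  15 175]
[221  49] [ 0. -0.] [150   8  67]
[284  50] [ 0.   -0.01] [160  11  68]
[238  51] [-12.47   1.41] [15  8 63]
[267  52] [14.64  2.5 ] [20 10 75]
[221  56] [-0.45 -1.55] [ 15  13 116]
[287  56] [-0.21  0.49] [107  81  88]
[215  56] [-0.09  0.25] [109  96  88]
[294  57] [-0.03  0.73] [ 25  13 115]
[280  57] [-1.83 -0.72] [ 21  13 199]
[269  61] [17.2  51.67] [ 20  11 136]
[236  61] [24.38 -2.76] [ 21  12 153]
[301  63] [2.58 1.39] [ 21  12 143]
[225  63] [-0.1  -3.91] [ 21   8 235]
[295  64] [-0.03  1.8 ] [ 20  10 220]
[195  67] [-2.52 -4.37] [ 17  13 142]
[285  67] [-0.07  0.84] [ 10   7 222]
[211  69] [-0.25 -4.64] [ 21  12 218]
[221  71] [-0.04 -4.12] [ 13  11 217]
[293  74] [-0.08  1.69] [ 23  14 145]
[293  80] [-0.14  1.64] [ 20  15 150]
[221  93] [0.03 1.51] [ 11   9 231]
[278  93] [-0.83 -0.16] [ 18  11 111]
[227  93] [-0.19  0.49] [ 17  15 123]
[292 103] [-0.13  1.85] [ 25  11 135]
[292 109] [-0.05  1.98] [ 23  15 155]
[221 180] [0.01 1.  ] [ 19  46 140]
[284 181] [-0.06  0.96] [ 20  48 127]
[217 189] [0.02 1.19] [ 20  41 161]
[288 190] [-0.08 -1.1 ] [ 20  46 167]
[310 196] [-14.63   0.09] [ 20  54 203]
[291 196] [-0.72 -2.27] [ 20  55 172]
[210 196] [0.03 0.98] [ 20  54 133]
[284 197] [ 0.02 -1.97] [ 20  52 118]
[212 208] [-0.    0.98] [ 20  56 211]
[221 210] [0.01 0.99] [ 20  52 122]
[291 224] [-0.   -0.02] [21 31 57]
[215 224] [-0.09  0.01] [16 43 65]
```

The jaw stays fixed in the wrist picture while the bench flows past, so the fingers aren't slipping and the tube really is travelling (about 61 mm). Continue.

Call:
send_rows(
  series=[
    {"dx": 0.0004, "dy": 0, "dz": 0, "ax": 0, "ay": 0, "az": 0, "jaw": 1},
    {"dx": 0.0008, "dy": 0, "dz": 0, "ax": 0, "ay": 0, "az": 0, "jaw": 1},
  ],
)

```text
time: 17.2
tool_pos: [0.5957, 0.0106, 0.0116]
tool_rot: [2.2, 2.241, -0.007]
wrist_force: [-2.7, -9.5, -3.4]
width: 0.0235
gripper_force: 30.0
```

Call:
send_rows(
  series=[
    {"dx": 0.0005, "dy": 0, "dz": 0, "ax": 0, "ay": 0, "az": 0, "jaw": 1},
    {"dx": 0.001, "dy": 0, "dz": 0, "ax": 0, "ay": 0, "az": 0, "jaw": 1},
  ],
)

```text
time: 17.37
tool_pos: [0.5957, 0.0109, 0.0116]
tool_rot: [2.2, 2.24, -0.008]
wrist_force: [-2.6, -11.4, -2.6]
width: 0.0239
gripper_force: 30.0
```

Call:
send_rows(
  series=[
    {"dx": 0.0003, "dy": 0, "dz": 0, "ax": 0, "ay": 0, "az": 0, "jaw": 1},
    {"dx": 0.0005, "dy": 0, "dz": 0, "ax": 0, "ay": 0, "az": 0, "jaw": 1},
  ],
)

```text
time: 17.53
tool_pos: [0.5957, 0.0109, 0.0116]
tool_rot: [2.2, 2.24, -0.008]
wrist_force: [-3.4, -13.0, -3.4]
width: 0.0236
gripper_force: 30.0
```

The tube has stopped dead at about 62 mm travel with the force rising: the click. I'll back the push off gently and see if the latch holds.

Call:
send_rows(
  series=[
    {"dx": -0.001, "dy": 0, "dz": 0, "ax": 0, "ay": 0, "az": 0, "jaw": 1},
    {"dx": -0.002, "dy": 0, "dz": 0, "ax": 0, "ay": 0, "az": 0, "jaw": 1},
    {"dx": -0.003, "dy": 0, "dz": 0, "ax": 0, "ay": 0, "az": 0, "jaw": 1},
    {"dx": -0.004, "dy": 0, "dz": 0, "ax": 0, "ay": 0, "az": 0, "jaw": 1},
    {"dx": -0.004, "dy": 0, "dz": 0, "ax": 0, "ay": 0, "az": 0, "jaw": 1},
  ],
)

```text
time: 17.95
tool_pos: [0.5957, 0.0101, 0.0116]
tool_rot: [-2.199, -2.243, 0.005]
wrist_force: [-2.7, -6.2, -2.5]
width: 0.0238
gripper_force: 30.0
```

Call:
send_rows(
  series=[
    {"dx": -0.001, "dy": 0, "dz": 0, "ax": 0, "ay": 0, "az": 0, "jaw": 1},
    {"dx": -0.002, "dy": 0, "dz": 0, "ax": 0, "ay": 0, "az": 0, "jaw": 1},
    {"dx": -0.003, "dy": 0, "dz": 0, "ax": 0, "ay": 0, "az": 0, "jaw": 1},
    {"dx": -0.003, "dy": 0, "dz": 0, "ax": 0, "ay": 0, "az": 0, "jaw": 1},
  ],
)

```text
time: 18.28
tool_pos: [0.5957, 0.0088, 0.0117]
tool_rot: [-2.197, -2.244, 0.003]
wrist_force: [-3.7, -3.5, -5.7]
width: 0.0234
gripper_force: 30.0
```

Call:
send_rows(
  series=[
    {"dx": 0, "dy": 0, "dz": 0, "ax": 0, "ay": 0, "az": 0, "jaw": 1},
    {"dx": 0, "dy": 0, "dz": 0, "ax": 0, "ay": 0, "az": 0, "jaw": 1},
    {"dx": 0, "dy": 0, "dz": 0, "ax": 0, "ay": 0, "az": 0, "jaw": 1},
  ],
)

```text
time: 18.53
tool_pos: [0.5958, 0.0088, 0.0117]
tool_rot: [-2.197, -2.244, 0.003]
wrist_force: [-4.2, -2.6, -4.8]
width: 0.0238
gripper_force: 30.0
```

Call:
send_rows(
  series=[
    {"dx": -0.0005, "dy": 0, "dz": 0, "ax": 0, "ay": 0, "az": 0, "jaw": 1},
    {"dx": -0.001, "dy": 0, "dz": 0, "ax": 0, "ay": 0, "az": 0, "jaw": 1},
    {"dx": -0.001, "dy": 0, "dz": 0, "ax": 0, "ay": 0, "az": 0, "jaw": 1},
  ],
)

```text
time: 18.78
tool_pos: [0.5958, 0.0086, 0.0117]
tool_rot: [-2.196, -2.244, 0.002]
wrist_force: [-5.1, -0.0, -7.8]
width: 0.0236
gripper_force: 30.0
```

Call:
send_rows(
  series=[
    {"dx": -0.0005, "dy": 0, "dz": 0.0005, "ax": 0, "ay": 0, "az": 0, "jaw": 1},
    {"dx": -0.001, "dy": 0, "dz": 0.001, "ax": 0, "ay": 0, "az": 0, "jaw": 1},
    {"dx": -0.001, "dy": 0, "dz": 0.001, "ax": 0, "ay": 0, "az": 0, "jaw": 1},
  ],
)

```text
time: 19.03
tool_pos: [0.5958, 0.0086, 0.0116]
tool_rot: [-2.195, -2.244, 0.001]
wrist_force: [-8.4, 0.7, 1.2]
width: 0.0234
gripper_force: 30.0
```

Pulling slightly backwards, the tube stays put against the spring, so it is latched. Release slowly and compare pictures.

```bash
python3 - <<'E'
from h import *
np.save("s0.npy",ctrl.capture("scene")["color"]);np.save("a0.npy",ctrl.capture("wrist")["color"])
E
```

Call:
send_rows(
  series=[
    {"dx": 0, "dy": 0, "dz": 0, "ax": 0, "ay": 0, "az": 0, "jaw": 0.68},
    {"dx": 0, "dy": 0, "dz": 0, "ax": 0, "ay": 0, "az": 0, "jaw": 0.6},
    {"dx": 0, "dy": 0, "dz": 0, "ax": 0, "ay": 0, "az": 0, "jaw": 0.5},
    {"dx": 0, "dy": 0, "dz": 0, "ax": 0, "ay": 0, "az": 0, "jaw": 0.3},
    {"dx": 0, "dy": 0, "dz": 0, "ax": 0, "ay": 0, "az": 0, "jaw": 0.2},
    {"dx": 0, "dy": 0, "dz": 0, "ax": 0, "ay": 0, "az": 0, "jaw": 0.2},
  ],
)

```text
time: 19.63
tool_pos: [0.5977, 0.0071, 0.0116]
tool_rot: [2.197, 2.244, 0.002]
wrist_force: [-0.1, -0.9, -0.2]
width: 0.0592
gripper_force: 0.0
```

```bash
python3 - <<'E'
from h import *
s=ctrl.get_state();print(s["tool_pos"],s["wrist_force"],s["width"])
S=ctrl.capture("scene")["color"];d=np.abs(S.astype(int)-np.load("s0.npy")).sum(2)
m=(d>60)&(np.arange(384)[:,None]<245)&(np.arange(512)<300)&(np.arange(512)>165)&(np.arange(384)[:,None]>140)
ys,xs=np.nonzero(m);print("scene diff px",len(xs),[np.percentile(v,[5,50,95]) for v in(xs,ys)] if len(xs) else "")
B=cv2.cvtColor(ctrl.capture("wrist")["color"],cv2.COLOR_RGB2GRAY);A=cv2.cvtColor(np.load("a0.npy"),cv2.COLOR_RGB2GRAY)
for n,(x0,y0,x1,y1) in dict(jaw=(205,2,300,54),bench=(200,120,330,215)).items():
    r=cv2.matchTemplate(B[max(0,y0-12):y1+12,x0-12:x1+12],A[y0:y1,x0:x1],cv2.TM_CCOEFF_NORMED);_,v,_,l=cv2.minMaxLoc(r);print(n,round(v,3),l[0]-12,l[1]-min(12,y0))
E
```

```text
[0.59767697 0.00710228 0.01163323] [-0.10080312 -0.92960257 -0.16084975] 0.05922858863593442
scene diff px 489 [array([226., 246., 267.]), array([147., 161., 187.])]
jaw 0.754 12 -2
bench 0.883 -4 -3
```

Call:
send_rows(
  series=[
    {"dx": 0, "dy": 0, "dz": -0.01, "ax": 0, "ay": 0, "az": 0, "jaw": 0},
    {"dx": 0, "dy": 0, "dz": -0.03, "ax": 0, "ay": 0, "az": 0, "jaw": 0},
    {"dx": 0, "dy": 0, "dz": -0.06, "ax": 0, "ay": 0, "az": 0, "jaw": 0},
    {"dx": 0, "dy": 0, "dz": -0.1, "ax": 0, "ay": 0, "az": 0, "jaw": 0},
    {"dx": 0.03, "dy": 0, "dz": -0.14, "ax": 0, "ay": 0, "az": 0, "jaw": 0},
    {"dx": 0.06, "dy": 0, "dz": -0.18, "ax": 0, "ay": 0, "az": 0, "jaw": 0},
    {"dx": 0.09, "dy": 0, "dz": -0.21, "ax": 0, "ay": 0, "az": 0, "jaw": 0},
    {"dx": 0.11, "dy": 0, "dz": -0.21, "ax": 0, "ay": 0, "az": 0, "jaw": 0},
    {"dx": 0.11, "dy": 0, "dz": -0.21, "ax": 0, "ay": 0, "az": 0, "jaw": 0},
    {"dx": 0.11, "dy": 0, "dz": -0.21, "ax": 0, "ay": 0, "az": 0, "jaw": 0},
    {"dx": 0.11, "dy": 0, "dz": -0.21, "ax": 0, "ay": 0, "az": 0, "jaw": 0},
  ],
)

```text
time: 20.65
tool_pos: [0.5941, 0.1162, 0.2212]
tool_rot: [2.198, 2.244, -0.001]
wrist_force: [-1.1, -0.5, 0.3]
width: 0.0881
gripper_force: 0.0
```

```bash
python3 - <<'E'
from h import *
c=ctrl.capture("wrist");s=ctrl.get_state();print(s["tool_pos"],s["wrist_force"])
hsv=cv2.cvtColor(c["color"],cv2.COLOR_RGB2HSV);m=cv2.inRange(hsv,(45,100,40),(85,255,255));m[260:]=0
u,v=proj(c,[.594,.14,.055])[0];print(u,v)
n,l,st,ce=cv2.connectedComponentsWithStats(cv2.morphologyEx(m,cv2.MORPH_CLOSE,np.ones((35,35))));i=1+np.argmax(st[1:,4]);print(st[i])
p=np.argwhere(l==i)[:,::-1];w=np.array([onz(c,q,.0545)[:2] for q in p]).astype(np.float32)*1000
print("board mm",cv2.minAreaRect(w))
# brightness profile along the axis for jaws, expressed as world y at z=.066, off-centre line
for off in(-.027,.027):
    ys=np.arange(.20,.06,-.002);P=np.c_[.597-.021*(ys-.04)+off,ys,np.full(len(ys),.066)]
    uv=proj(c,P).round().astype(int);print(off,[(round(float(y),3),int(c["color"][b,a].astype(int).sum()//3)) for y,(a,b) in zip(ys,uv) if 0<=b<384 and 0<=a<512])
for d in ctrl.search_frame(c,"button_spot")[:1]:print(d)
h=hsv[:,:];q=proj(c,[[.5825,-.052,.03]])[0];print("button px",q);x,y=q.astype(int)
print(cv2.countNonZero(cv2.inRange(h[max(y-8,0):y+9,x-6:x+6],(8,120,90),(30,255,255))) if 8<y<376 else "out")
E
```

```text
[0.5940708  0.11534497 0.22072   ] [-1.27362849 -0.5105205  -0.65867339]
252.60363262526954 155.70419347675792
[ 222   92   66   97 4251]
board mm ((595.156005859375, 154.63778686523438), (67.13595581054688, 99.85704803466797), 1.2461391687393188)
-0.027 [(0.2, 127), (0.198, 233), (0.196, 196), (0.194, 97), (0.192, 94), (0.19, 95), (0.188, 94), (0.186, 93), (0.184, 92), (0.182, 92), (0.18, 91), (0.178, 91), (0.176, 133), (0.174, 184), (0.172, 184), (0.17, 166), (0.168, 91), (0.166, 88), (0.164, 119), (0.162, 145), (0.16, 138), (0.158, 118), (0.156, 85), (0.154, 86), (0.152, 124), (0.15, 140), (0.148, 138), (0.146, 122), (0.144, 82), (0.142, 86), (0.14, 141), (0.138, 147), (0.136, 144), (0.134, 104), (0.132, 82), (0.13, 77), (0.128, 76), (0.126, 75), (0.124, 76), (0.122, 75), (0.12, 75), (0.118, 73), (0.116, 76), (0.114, 161), (0.112, 154), (0.11, 92), (0.108, 40), (0.106, 22), (0.104, 29), (0.102, 99), (0.1, 127), (0.098, 123), (0.096, 124), (0.094, 128), (0.092, 128), (0.09, 129), (0.088, 129), (0.086, 128), (0.084, 127), (0.082, 128), (0.08, 128), (0.078, 128), (0.076, 127), (0.074
[... 417 characters left out ...]
2, 125), (0.15, 140), (0.148, 145), (0.146, 97), (0.144, 82), (0.142, 115), (0.14, 148), (0.138, 154), (0.136, 152), (0.134, 88), (0.132, 79), (0.13, 79), (0.128, 78), (0.126, 77), (0.124, 77), (0.122, 76), (0.12, 82), (0.118, 81), (0.116, 133), (0.114, 196), (0.112, 99), (0.11, 66), (0.108, 34), (0.106, 20), (0.104, 46), (0.102, 127), (0.1, 128), (0.098, 135), (0.096, 234), (0.094, 236), (0.092, 235), (0.09, 236), (0.088, 234), (0.086, 233), (0.084, 234), (0.082, 235), (0.08, 234), (0.078, 234), (0.076, 234), (0.074, 233), (0.072, 195), (0.07, 136), (0.068, 118), (0.066, 61), (0.064, 59), (0.062, 101)]
{'box': [208.4, 5.9, 296.3, 324.3], 'conf': 0.71}
button px [240.60600972 298.55074861]
0
```

Released for over a second, the board stays clamped: centre is on the axis, angle matches the holder within about 0.1°, and the sprung jaw is held back about 22 mm. Handing in.

```bash
python3 -c "
from plant import ctrl
print(ctrl.job_done())"
```

```text
the job is handed in; nothing more can be done
None
```

I set the board on the rails and pushed the tube in about 59 mm to its next hole; it latched, the board is clamped square and centred, and I handed the job in at about 21 s with no verdict shown.

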